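Take the battery cover off the demo truck

ROBOT

A 6-joint arm with a two-finger parallel gripper is mounted at the origin on the work surface. World frame = base frame: x ahead of the robot, y to its left, z up, the work surface at z = 0. Lengths are in m, angles in rad, forces in N, time in s.
With the tool pointing down it reaches from about 0.3 to 0.775 m from the base axis. Payload 14.6 kg.
Tool frame: the origin (TCP) lies at the very end of the fingers, on their centre line; the grasp point (between the pads) lies 19 mm behind it; z points along the fingers, y is the line along which they close (so a half turn about z gives the same grasp; the last joint's range is limited). The gripper opens to 94 mm and grips with 3 to 60 N. Pads are 16 mm wide; open, the fingers measure 119 mm over their backs; the gripper's body (75 mm by 177 mm) begins 78 mm behind the grasp point.
Start: joints at [1.192, 0.3, 1.521, -0, 1.321, -0.067], TCP at [0.169, 0.523, 0.169] pointing down, gripper open.
Joint ranges: [-3.03, 3.03], [-0.79, 2.21], [0.23, 2.52], [-1.04, 4.18], [0, 3.07], [-2.55, 2.55]. Speed limits (rad/s): [2.22, 2.22, 2.57, 3.14, 3.14, 3.14].

INTERFACE

Orientations are given as a rotation vector (axis times angle).
In Python, from workcell import r gives the robot as it stands. The module is installed in compiled form; this text tells all that it offers.
- The arm moves only by the tool apply_moves, never from a script. Its argument "commands" is a list of rows, each an object with "dp": the shift along the tool's x, y, z in m, a list of three; "angular": the turn, a rotation vector about the tool's x, y, z in rad, a list of three. In form: [{"dp": [tx, ty, tz], "angular": [wx, wy, wz]}, ...]. A call has 1 to 8 rows; each row is the pose to reach, as a shift and turn from the pose commanded when the call began, along the tool's axes at that moment; what a row does not reach only later rows make up. A row lasts 1/12 s, in which the tool goes at most 41.7 mm and 7.16 degrees, less where a joint would pass 70% of its speed; a pose out of reach is approached as far as the arm can. A call with a gripper value outside its range is refused whole. "gripper" is the opening, from 0 (shut) to 1 (fully open), set as the call begins (left out, the last holds). The fingers move at their own pace and stop on an object; "squeeze" is the grip in N (left out, the last holds). Time passes only in rows, so rows that repeat a pose let the fingers close. It gives the time, the measured TCP pose, the force, the opening and the grip force at its end, in the units of the state.
- r.read_state(): the state, without advancing time (a new reading comes with each control period).
- r.capture(name): name is "scene" or "side" or "wrist"; returns a dict with "image" (480x640x3 uint8, red, green, blue), "fx", "fy", "cx", "cy" (pixels), "T" (4x4, takes a point from camera to world coordinates). Camera axes: x right, y up, looking along -z (the intrinsics and any distortion apply to the point x, -y, -z); pixel columns grow to the right and rows downward; lengths in m; the calibration is good to about 2 mm. A picture is of the moment at which its call begins. There is no depth.
- r.finish_job(): hands the job in; it is judged then, once.
The state is a dict: "t": time; "joints": joint angles; "joint_vel": joint speeds; "joint_efforts": joint torques, N m; "position": TCP position; "eef_rot": TCP orientation; "wrist_force": force on the tool from outside, world axes, zero at the start; "wrist_torque": the same for the moment, N m; "width": finger opening in m; "finger_force": force on a finger pad.
Only numpy, scipy, OpenCV 4.12 (cv2) and the standard library are available. Lean on these libraries where they do the work, as an engineer would, in place of code of your own. Each camera call takes 0.05 s, during which the arm holds its last target. There are 200 camera calls.

TASK

Take the battery cover off the demo truck that lies on its roof: pinch the cover's spring tab in against its ridge and, keeping it pressed, draw the cover towards the truck's tow-hook end until it meets the stop, then lift it off. Lay it gently and level, ridge and tab upward, on the floor of the white tray beside the cells, and let go. Do not squeeze the tab hard or yank or ram the cover, and leave the other things where they are.

Things in the scene. Friction and masses are not known exactly. Their poses are not given: they have to be found in the camera images.
- truck: Red toy dump truck, upside down, fixed, 250 long, 182 wide over the wheels. Origin on the counter under the middle of the recess; x points to its cab, -x to its rear (steel tow hook), z up. Grey underside level, 86 mm above the counter; black wheels rise to 111 mm, 52 to 124 mm from the origin along x either way, 58 to 92 along y.
- recess (a point): Point above the truck's origin at underside height (z = 86). Recess floor 14 mm below, opening y = +-23.5; truck lip along +y over the tab's hook. A bezel, set anywhere in 16 mm fore or aft (not measured), makes the rest: a front lip (edge at x = 41 to 57), a solid rear stop 102 mm behind that edge, and a -y lip with a 12 mm notch just before the stop. Lips 4.5 mm thick.
- cover: Grey battery cover, 40 to 65 g, latched in the recess, axes those of the truck, its origin (centre of its underside) on the recess floor within 1 mm of the truck's in x, 1.5 mm side play. Plate x = +-40, y = +-22, top at 14, flush with the truck's underside; end legs let it stand level on a flat floor. A fixed ridge 36 long (x), z = 14 to 34, has its outer face at y = -20.
- tongue (a point): End of the cover's tongue, x = 60 of the cover. Tongue and a lug (x = -34, -y side) are 3 to 19 mm under the bezel's lips, so it can neither rise nor tip until drawn rearward (-x) 4 to 22 mm, differing by truck: feel for the stop, lightly. There both are 2 mm clear and it lifts straight up. Over 15 N between cover (with tab) and truck, down, side or along, breaks it.
- cover_grip (a point): Point on the cover midway between the outer faces of ridge (y = -20) and unpressed tab (y = +20; 22 long along x, z = 14 to 34), 11 mm above the plate. The pinch is 40 mm wide unpressed, 34 mm fully pressed, when its middle lies 3 mm towards the ridge from here.
- tab (a joint): Travel of the cover's spring tab, m: 0 unpressed, grows as its outer face is pushed towards the ridge (-y of the cover), hard stop at 0.006. Takes 4 N to start, 13 N at the stop; more than 25 N breaks it. Its hook catches 4 mm under the +y lip: surely clear only at 0.005 or more. It springs back when let go.
- tray: White open tray, fixed, 210 (its x) by 160 by 25 mm high, walls and floor 4 mm thick (inner floor 4 mm above the counter). Origin on the counter under its centre. It may stand at the left or the right.
- cells: Pair of battery cells, green, 29 by 50 by 14 mm high, lying in the tray with its centre at tray x = +78, y = 0; leave it. Origin at the centre of its underside.
- stockbox: Red toy carton, 120 by 160 by 70 mm, on the side where the tray is not; leave it. Origin under its centre.
- carbox: Blue toy carton, 70 by 150 by 90 mm, behind the truck; leave it. Origin under its centre.
- toycar: Yellow toy car, 70 by 32 by 32 mm; leave it. Origin under its centre.
- bluecar: Blue toy car, 70 by 32 by 32 mm; leave it. Origin under its centre.
- driver: Screwdriver lying on the counter; leave it.
- taperoll: Cardboard ring, 90 mm across, 22 high; leave it. Origin under its centre.
- hubcap: Steel hub cap, 26 mm across, 6 high, lying loose on the truck's underside 110 mm towards the cab from the truck's origin; leave it. Origin under its centre.
Things that resemble listed ones, but are neither listed nor needed, are in the scene too. What is meant by the cover is not turquoise, and is the smaller of those in its own colour.

How it is judged:
On the way, in this order (a step that is already met when the one before it is completed fails the run):
1. the tab is pressed in while the cover still sits in its recess (value of joint tab above 0.0045 m and z of cover in the frame of truck below 0.078 m and horizontal distance between cover and truck below 0.015 m), for 0.1 s.
2. the cover is lifted clear above the recess (z of cover in the frame of truck above 0.095 m), for 0.1 s.
At the end, for the whole second after the job is handed in: The cover lies in the tray, flat on its floor (origin less than 8 mm above the counter, tilt under 0.1 rad, ridge and tab upward), at rest and let go (x of cover in the frame of tray between -0.085 and 0.075 m and y of cover in the frame of tray between -0.06 and 0.06 m and z of cover in the frame of tray below 0.008 m and angle between cover's own z axis and vertical below 0.1 rad and linear speed of cover below 0.02 m/s and contact force between the fingers and cover below 0.1 N); the robot touches nothing.
It fails at once if the tab is squeezed with more than 25 N (contact force between the fingers and tab above 25 N).
It fails at once if the cover is yanked or rammed: more than 15 N between cover and truck (contact force between cover and truck above 15 N).
It fails at once if the arm or its fingers push on the truck with more than 20 N (contact force between any of the arm, the fingers and truck above 20 N).
It fails at once if the cover is dropped or pressed into the tray: more than 20 N (contact force between cover and tray above 20 N).
It fails at once if a bystander is moved by more than 25 mm (distance of any of stockbox, carbox, toycar, bluecar, driver, taperoll, hubcap, cells from where it was at the start of the episode above 0.025 m).
It also fails if it takes over 51 s, if anything falls off the work surface, if the arm or the gripper's body presses on something with over 40 N, if the wrist force passes 120 N, or if a joint passes its speed limit or range.

## Working session

There is one attempt and no reset: what is moved stays moved. The work goes in short steps, Python scripts to look and compute and a tool call to move; the robot and the scene stay as the last step left them, time stands still between calls to the robot, and variables do not carry over. Pictures are saved under pics/ and viewed, at most 10 in all, crops included, and the job is handed in when it is done.

Besides the shell and the picture viewer there is one more tool, called by a JSON object that holds its "op" and its "data". apply_moves: Moves the arm, as the interface text tells. Its arguments: {"type":"object","properties":{"commands":{"type":"array"},"gripper":{"type":"number"},"squeeze":{"type":"number"}},"required":["commands"]}

```bash
mkdir -p pics
cat > h.py <<'E'
import numpy as np, cv2, pickle
from workcell import r
from scipy.spatial.transform import Rotation as R
def cap(n,f):
    c=r.capture(n); cv2.imwrite(f'pics/{f}.png',c['image'][:,:,::-1]); pickle.dump(c,open(f'pics/{f}.pkl','wb')); return c
def load(f): return pickle.load(open(f'pics/{f}.pkl','rb'))
def ray(c,u,v):
    d=c['T'][:3,:3]@np.array([(u-c['cx'])/c['fx'],-(v-c['cy'])/c['fy'],-1]); return c['T'][:3,3],d
def plane(c,u,v,z):
    o,d=ray(c,u,v); return o+d*(z-o[2])/d[2]
def proj(c,p):
    q=c['T'][:3,:3].T@(np.array(p)-c['T'][:3,3]); return c['cx']+c['fx']*q[0]/-q[2], c['cy']-c['fy']*q[1]/-q[2]
def tri(c1,p1,c2,p2):
    o1,d1=ray(c1,*p1);o2,d2=ray(c2,*p2)
    s=np.linalg.lstsq(np.c_[d1,-d2],o2-o1,rcond=None)[0]
    a,b=o1+d1*s[0],o2+d2*s[1]; return (a+b)/2,np.linalg.norm(a-b)
E
python3 - <<'E'
from h import *
a=cap('scene','s1');b=cap('side','d1');w=cap('wrist','w1')
for c in(a,b,w):print({k:v for k,v in c.items() if k not in('image','T')},c['T'].round(3).tolist())
s=r.read_state();print(s)
E
```

```text
{'fx': 545.3130402534792, 'fy': 545.3130402534792, 'cx': 325.19986149990183, 'cy': 240.7444388278374} [[-0.129, -0.795, 0.592, 1.198], [0.992, -0.104, 0.077, 0.087], [0.001, 0.597, 0.802, 0.977], [0.0, 0.0, 0.0, 1.0]]
{'fx': 434.91619186110154, 'fy': 434.91619186110154, 'cx': 321.44389211308703, 'cy': 240.62069453198646} [[0.958, 0.188, -0.216, 0.308], [-0.287, 0.648, -0.705, -0.74], [0.008, 0.738, 0.675, 0.79], [0.0, 0.0, 0.0, 1.0]]
{'fx': 406.12502325458985, 'fy': 406.12502325458985, 'cx': 316.4794641454804, 'cy': 240.5412530783831} [[0.306, -0.925, -0.228, 0.102], [0.952, 0.296, 0.075, 0.544], [-0.002, -0.24, 0.971, 0.384], [0.0, 0.0, 0.0, 1.0]]
{'t': 0.15, 'joints': array([ 1.19236627e+00,  3.00338806e-01,  1.52142104e+00, -1.40225278e-05,
        1.32071245e+00, -6.66100695e-02]), 'joint_vel': array([-0.00025866, -0.0013144 , -0.00327045,  0.00239108, -0.0002101 ,
       -0.00016299]), 'joint_efforts': array([ 7.16906470e-04, -5.31954861e+01, -3.52821994e+01,  7.07975426e-02,
        2.36494892e-02, -1.01301951e-04]), 'position': array([0.16866235, 0.52325971, 0.16852662]), 'eef_rot': array([-4.87790214e-01, -3.10330901e+00,  1.35229601e-03]), 'wrist_force': array([ 0.35438017, -0.00796671,  0.67333845]), 'wrist_torque': array([ 0.02587332, -0.00963535, -0.01210345]), 'finger_force': 0.0, 'width': 0.09373747879526236}
```

View pics/s1.png

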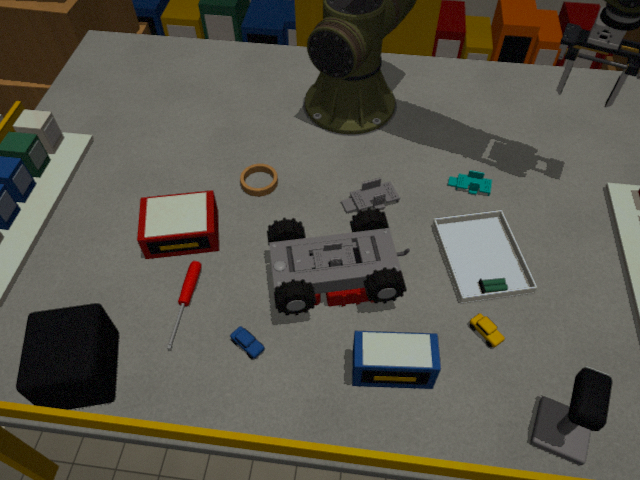

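View pics/d1.png

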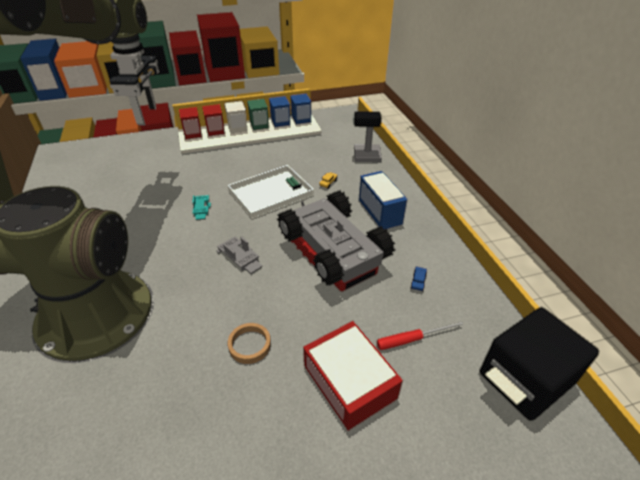

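The scene view shows three things that could be taken for the cover:
- The grey cover in the truck's recess, at scene (335,257).
- A larger grey cover loose on the counter, at (370,197).
- A turquoise one, at (470,183).

I choose the one in the truck. The tow hook is at (405,252), the tray is at (483,255) with the cells at (493,285), and the hub cap is near (280,266). Next is a close crop to check.

Run:
```python
from h import *
a=load('s1');im=a['image'][:,:,::-1]
cv2.imwrite('pics/c1.png',cv2.resize(im[205:320,255:415],None,fx=5,fy=5,interpolation=cv2.INTER_CUBIC)[:575])
# tray: white floor mask
t=cv2.inRange(im[195:310,425:545],(170,170,170),(255,255,255))
hsv=cv2.cvtColor(im,cv2.COLOR_BGR2HSV)
g=cv2.inRange(hsv,(60,80,20),(85,255,120)); g[:250]=0;g[:,:460]=0;g[310:]=0
print('cells',plane(a,*np.argwhere(g)[:,::-1].mean(0),.014))
# tray outer top corners by hull
cs=max(cv2.findContours(t,0,2)[0],key=cv2.contourArea);q=cv2.minAreaRect(cs)
ap=cv2.approxPolyDP(cv2.convexHull(cs),6,True)[:,0]+[425,195]
for p in ap: print(p,plane(a,*p,.025).round(3))
for n,p,z in [('hook',(408,251),.06),('recess',(335,257),.086),('bigcover',(370,197),.02)]:print(n,plane(a,*p,z).round(3))
```

```text
cells [0.55480153 0.35752008 0.014     ]Traceback (most recent call last):
  File "<stdin>", line 10, in <module>
ValueError: max() iterable argument is empty
```

View pics/c1.png

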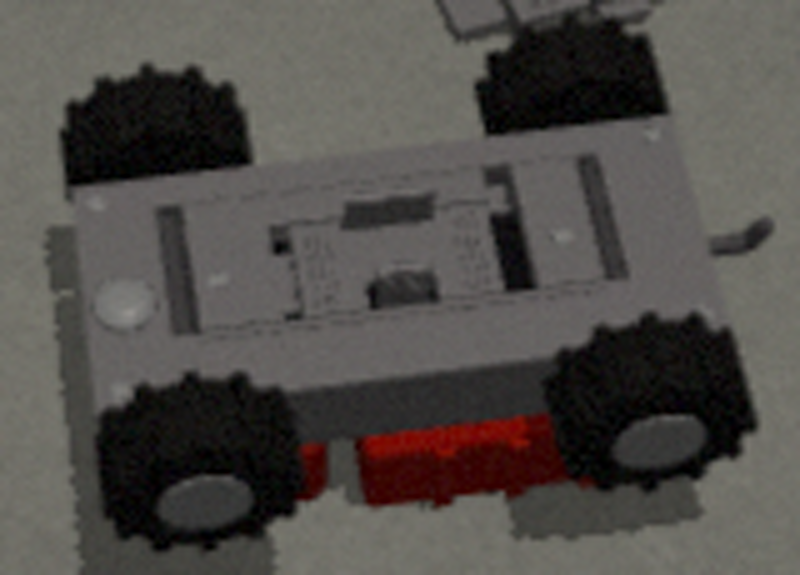

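The crop confirms the choice: a grey cover flush in the truck, with its ridge at crop (390,210) and tab at (405,285). The hub cap is at (125,300) and the hook at (745,238). So the cab points to world -y and the truck's +y points to world +x.

Run:
```python
from h import *
a=load('s1');im=a['image'][:,:,::-1]
t=cv2.inRange(im[195:310,425:545],(125,125,125),(255,255,255))
cs=max(cv2.findContours(t,0,2)[0],key=cv2.contourArea)
ap=cv2.approxPolyDP(cv2.convexHull(cs),6,True)[:,0]+[425,195]
P=np.array([plane(a,*p,.025) for p in ap]);print(ap.tolist(),P.round(3),P.mean(0))
pr={'hookside far':(388,228.6),'cab far':(270,243),'cab near':(274,287),'hub':(279.8,265.5),'frontslotL':(287,247),'frontslotLb':(290.5,271.5),'stop slot R':(378,236),'Rb':(380,260.5),'centre':(335,257)}
for n,p in pr.items():print(n,plane(a,*p,.086).round(4))
s=r.read_state();Rt=R.from_rotvec(s['eef_rot']).as_matrix();print(Rt.round(3))
```

```text
[[501, 210], [536, 287], [462, 297], [434, 218]] [[0.357 0.381 0.025]
 [0.556 0.439 0.025]
 [0.6   0.288 0.025]
 [0.4   0.23  0.025]] [0.47827791 0.33451558 0.025     ]
hookside far [0.4921 0.1266 0.086 ]
cab far [ 0.5601 -0.1087  0.086 ]
cab near [ 0.6622 -0.0814  0.086 ]
hub [ 0.6119 -0.0792  0.086 ]
frontslotL [ 0.5656 -0.0728  0.086 ]
frontslotLb [ 0.6231 -0.0559  0.086 ]
stop slot R [0.514  0.1074 0.086 ]
Rb [0.5744 0.1157 0.086 ]
centre [0.5775 0.0262 0.086 ]
[[-0.952  0.307 -0.   ]
 [ 0.307  0.952 -0.001]
 [ 0.    -0.001 -1.   ]]
```

The truck is at about (0.581, 0.027) with its x axis at yaw about -74°. The tray is at about (0.478, 0.334) with yaw about 16°. I'll move the wrist camera over the truck.

{"op": "apply_moves", "data": {"commands": [{"dp":[-0.02,-0.013,-0.003],"angular":[0,0,0.05]},{"dp":[-0.05,-0.032,-0.006],"angular":[0,0,0.1]},{"dp":[-0.085,-0.053,-0.01],"angular":[0,0,0.16]},{"dp":[-0.12,-0.075,-0.014],"angular":[0,0,0.22]},{"dp":[-0.155,-0.097,-0.018],"angular":[0,0,0.28]},{"dp":[-0.19,-0.12,-0.022],"angular":[0,0,0.34]},{"dp":[-0.225,-0.142,-0.026],"angular":[0,0,0.4]},{"dp":[-0.26,-0.165,-0.03],"angular":[0,0,0.46]}], "gripper": 1}}

```text
t: 0.82
position: [0.366, 0.2854, 0.1991]
eef_rot: [1.186, 2.909, 0.0]
wrist_force: [0.7, 0.2, 0.4]
width: 0.0939
finger_force: 0.0
```

```bash
cat >> h.py <<'E'
def goal(p,yaw):
    # yaw = world angle of tool y, tool pointing down; prints dp, angular for a call from measured pose
    s=r.read_state();Rt=R.from_rotvec(s['eef_rot']).as_matrix()
    c,q=np.cos(yaw),np.sin(yaw)
    G=np.array([[-q,c,0],[c,q,0],[0,0,-1]]).T.T
    G=np.column_stack([[-q,c,0],[c,q,0],[0,0,-1]])
    print('t',s['t'],'pos',s['position'].round(4),'dp',(Rt.T@(np.array(p)-s['position'])).round(4),'ang',R.from_matrix(Rt.T@G).as_rotvec().round(4),'F',s['wrist_force'].round(2),'w',round(s['width'],4),'ff',s['finger_force'])
E
python3 -c "
from h import *
goal([.581,.0265,.2],np.radians(16.1))"
```

```text
t 0.8167 pos [0.366  0.2854 0.1991] dp [-0.3348 -0.0346 -0.0009] ang [1.000e-04 0.000e+00 5.152e-01] F [0.69 0.17 0.43] w 0.0939 ff 0.0
```

{"op": "apply_moves", "data": {"commands": [{"dp":[-0.04,-0.004,-0.001],"angular":[0,0,0.06]},{"dp":[-0.08,-0.008,-0.001],"angular":[0,0,0.13]},{"dp":[-0.12,-0.012,-0.001],"angular":[0,0,0.2]},{"dp":[-0.16,-0.016,-0.001],"angular":[0,0,0.27]},{"dp":[-0.2,-0.02,-0.001],"angular":[0,0,0.34]},{"dp":[-0.24,-0.025,-0.001],"angular":[0,0,0.4]},{"dp":[-0.28,-0.03,-0.001],"angular":[0,0,0.46]},{"dp":[-0.31,-0.034,-0.001],"angular":[0,0,0.515]}]}}

```text
t: 1.48
position: [0.5648, 0.044, 0.1995]
eef_rot: [-1.89, -2.509, 0.001]
wrist_force: [0.5, 0.4, -0.3]
width: 0.0938
finger_force: 0.0
```

{"op": "apply_moves", "data": {"commands": [{"dp":[-0.015,0,0],"angular":[0,0,0]},{"dp":[-0.025,0,0],"angular":[0,0,0]},{"dp":[-0.025,0,0],"angular":[0,0,0]},{"dp":[-0.025,0,0],"angular":[0,0,0]}]}}

```text
t: 1.82
position: [0.5703, 0.023, 0.1998]
eef_rot: [-1.884, -2.513, 0.0]
wrist_force: [-0.3, -0.7, -0.2]
width: 0.0938
finger_force: 0.0
```

```bash
python3 -c "
from h import *
goal([.581,.0265,.2],np.radians(16.1))
c=cap('wrist','w2');print(c['T'].round(4).tolist())"
```

```text
t 1.8167 pos [0.5703 0.023  0.1998] dp [ 0.0004  0.0113 -0.0002] ang [-0.0002 -0.0002  0.0031] F [-0.31 -0.67 -0.2 ] w 0.0938 ff 0.0
[[0.9596, -0.2733, -0.0671, 0.5499], [0.2814, 0.9315, 0.2304, 0.0891], [-0.0005, -0.24, 0.9708, 0.4155], [0.0, 0.0, 0.0, 1.0]]
```

View pics/w2.png

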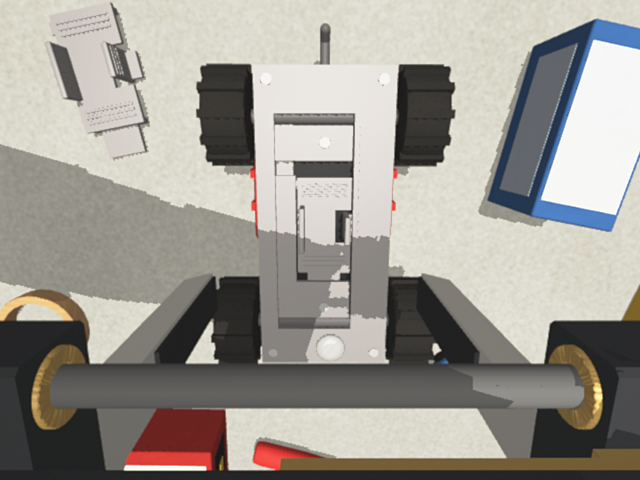

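The wrist view looks straight at the truck, with the hook up at (325,40). The four screws are at (266,79), (384,79), (273,353) and (374,353). The ridge is at (301,230) and the tab at (347,227). Next I'll refine these with a crop.

Run:
```python
from h import *
a=load('w2');im=a['image'][:,:,::-1]
cv2.imwrite('pics/c2.png',cv2.resize(im[155:290,262:392],None,fx=4.4,fy=4.4,interpolation=cv2.INTER_CUBIC))
P={n:plane(a,*p,.086)[:2] for n,p in dict(a=(266,79),b=(384,79),c=(273,353),d=(374,353),hub=(330,347),hL=(254,65.5),hR=(391,65.5)).items()}
for k,v in P.items():print(k,v.round(4))
c=(P['a']+P['b']+P['c']+P['d'])/4
d=(P['c']+P['d']-P['a']-P['b'])/2;print(c,np.degrees(np.arctan2(d[1],d[0])),np.linalg.norm(d), np.linalg.norm(P['a']-P['b']),np.linalg.norm(P['c']-P['d']))
e=P['b']-P['a'];print('y dir',np.degrees(np.arctan2(e[1],e[0])))
```

```text
a [0.5002 0.1216]
b [0.5863 0.1469]
c [ 0.5645 -0.0998]
d [ 0.6514 -0.0742]
hub [ 0.6118 -0.0797]
hL [0.4891 0.1283]
hR [0.5884 0.1574]
[0.57561376 0.02362032] -73.69982743288956 0.23052113077448066 0.08977538460074713 0.09060048548715179
y dir 16.342049193669638
```

View pics/c2.png

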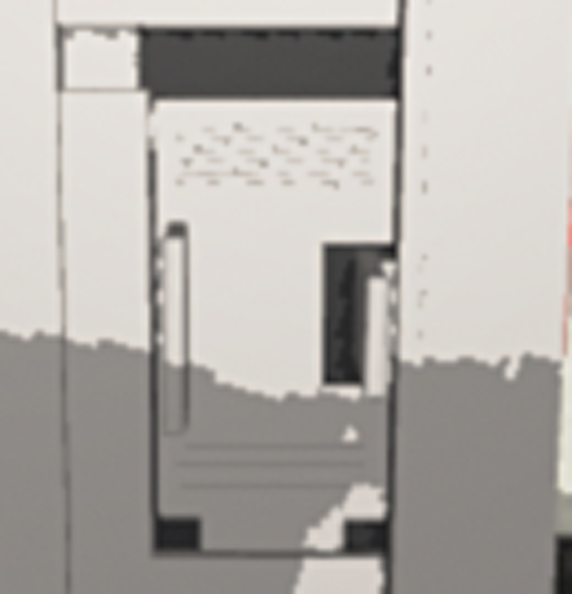

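Run:
```python
from h import *
a=load('w2')
c0=np.array([.5756,.0236]);th=np.radians(-73.68);X=np.array([np.cos(th),np.sin(th)]);Y=np.array([-X[1],X[0]])
f=lambda u,v,z:(lambda p:((p@X)*1e3,(p@Y)*1e3))(plane(a,262+u/4.4,155+v/4.4,z)[:2]-c0)
for n,q in dict(frontL=(155,552,.086),frontR=(388,552,.086),rearL=(150,98,.086),rearR=(398,98,.086),stop=(265,28,.086),ridgeO1=(163,235,.106),ridgeO2=(163,432,.106),tabO1=(388,275,.106),tabO2=(388,395,.106),lip=(400,200,.086)).items():print(n,np.round(f(*q),1))
goal([.5756,.0236,.13],np.radians(16.32))
```

```text
frontL [ 46.6 -22.8]
frontR [46.5 22.5]
rearL [-41.1 -22.8]
rearR [-41.1  22.6]
stop [-53.7  -1.8]
ridgeO1 [-19.1 -19.8]
ridgeO2 [ 16.7 -20.1]
tabO1 [-12.   19.7]
tabO2 [ 9.8 20.2]
lip [-22.4  23.3]
t 1.8667 pos [0.5702 0.0235 0.2   ] dp [-0.0014  0.0052  0.07  ] ang [ 0.     -0.0002  0.    ] F [-1.26  0.21 -0.37] w 0.0938 ff 0.0
```

The recess is well localised. The cover sits at x = -1.1 mm, y = 0 in the truck frame, and the stop is about 12 mm behind it. I'll centre and descend.

{"op": "apply_moves", "data": {"commands": [{"dp":[0,0.003,0.015],"angular":[0,0,0]},{"dp":[0,0.0052,0.04],"angular":[0,0,0]},{"dp":[0,0.0052,0.065],"angular":[0,0,0]},{"dp":[0,0.0052,0.085],"angular":[0,0,0]},{"dp":[0,0.0052,0.095],"angular":[0,0,0]},{"dp":[0,0.0052,0.1],"angular":[0,0,0]},{"dp":[0,0.0052,0.1],"angular":[0,0,0]},{"dp":[0,0.0052,0.1],"angular":[0,0,0]}], "gripper": 0.6, "squeeze": 10}}

```text
t: 2.53
position: [0.576, 0.0245, 0.1011]
eef_rot: [1.883, 2.513, 0.001]
wrist_force: [-0.9, -1.0, 0.4]
width: 0.0563
finger_force: 0.0
```

```bash
python3 -c "
from h import *
goal([.5753,.0247,.0885],np.radians(16.32))
cap('wrist','w3')
im=cv2.imread('pics/w3.png');cv2.imwrite('pics/c3.png',cv2.resize(im[40:480,120:520],None,fx=1.35,fy=1.35))"
```

```text
t 2.5333 pos [0.576  0.0245 0.1011] dp [ 0.0004 -0.0007  0.0126] ang [ 0.0014  0.0005 -0.0003] F [-0.91 -0.97  0.43] w 0.0563 ff 0.0
```

View pics/c3.png

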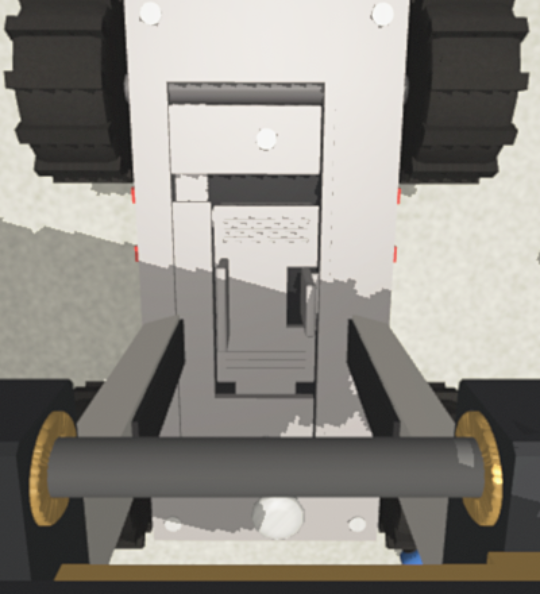

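The fingers straddle the ridge (crop x 222) and tab (310) evenly; their tips are at 183 and 349. I'll descend the last bit and close to just wider than 40 mm.

{"op": "apply_moves", "data": {"commands": [{"dp":[0,0,0.004],"angular":[0,0,0]},{"dp":[0,-0.0005,0.008],"angular":[0,0,0]},{"dp":[0,-0.0005,0.011],"angular":[0,0,0]},{"dp":[0,-0.0005,0.012],"angular":[0,0,0]},{"dp":[0,-0.0005,0.012],"angular":[0,0,0]},{"dp":[0,-0.0005,0.012],"angular":[0,0,0]}], "gripper": 0.46}}

```text
t: 3.08
position: [0.5751, 0.0239, 0.0879]
eef_rot: [-1.885, -2.513, 0.0]
wrist_force: [-0.1, -0.7, 0.1]
width: 0.0434
finger_force: 0.0
```

```bash
python3 -c "
from h import *
goal([.5753,.0247,.0885],np.radians(16.32))"
```

```text
t 3.0833 pos [0.5751 0.0239 0.0879] dp [ 0.0007  0.0004 -0.0006] ang [-0.0001 -0.     -0.0009] F [-0.12 -0.7   0.13] w 0.0434 ff 0.0
```

{"op": "apply_moves", "data": {"commands": [{"dp":[0,-0.0005,0],"angular":[0,0,0]},{"dp":[0,-0.001,0],"angular":[0,0,0]},{"dp":[0,-0.001,0],"angular":[0,0,0]},{"dp":[0,-0.001,0],"angular":[0,0,0]}], "gripper": 0.405}}

```text
t: 3.42
position: [0.5742, 0.0236, 0.088]
eef_rot: [1.885, 2.513, 0.0]
wrist_force: [-0.5, 0.1, -0.2]
width: 0.0382
finger_force: 0.0
```

{"op": "apply_moves", "data": {"commands": [{"dp":[0,-0.0005,0],"angular":[0,0,0]},{"dp":[0,-0.001,0],"angular":[0,0,0]},{"dp":[0,-0.001,0],"angular":[0,0,0]},{"dp":[0,-0.001,0],"angular":[0,0,0]}], "gripper": 0.385, "squeeze": 13}}

```text
t: 3.75
position: [0.5732, 0.0234, 0.0879]
eef_rot: [1.885, 2.513, 0.0]
wrist_force: [0.9, -0.7, 1.7]
width: 0.0361
finger_force: 0.0
```

```bash
python3 -c "
from h import *
goal([.5753,.0247,.0885],np.radians(16.32))
cap('wrist','w4')
im=cv2.imread('pics/w4.png');cv2.imwrite('pics/c4.png',cv2.resize(im[200:400,200:450],None,fx=3,fy=3))"
```

```text
t 3.75 pos [0.5732 0.0234 0.0879] dp [ 0.0007  0.0024 -0.0006] ang [ 0.0001  0.     -0.0008] F [ 0.93 -0.71  1.69] w 0.0361 ff 0.0
```

View pics/c4.png

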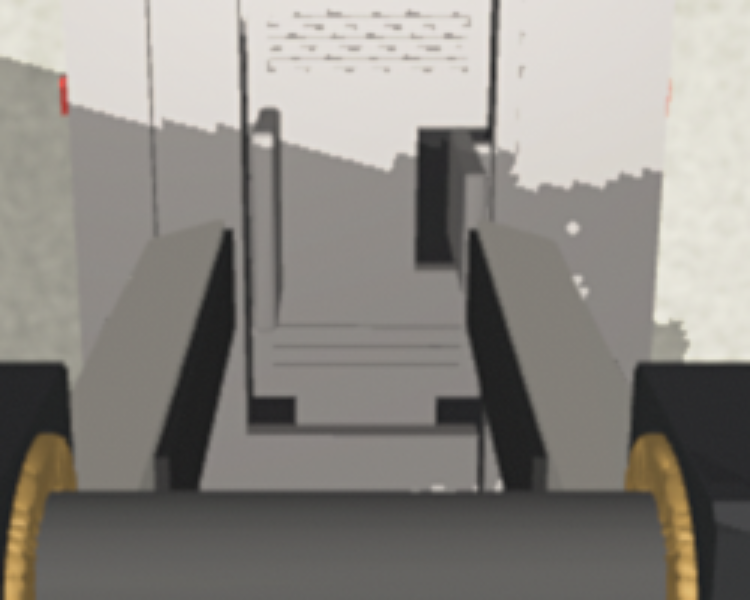

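Run:
```python
from h import *
a=load('w4')
c0=np.array([.5756,.0236]);th=np.radians(-73.68);X=np.array([np.cos(th),np.sin(th)]);Y=np.array([-X[1],X[0]])
def f(u,v,z):
    p=plane(a,200+u/3,200+v/3,z)[:2]-c0;return np.round([p@X*1e3,p@Y*1e3],1)
for n,q in dict(fingL=(233,230,.088),fingR=(470,230,.088),ridgetop=(252,135,.106),ridgetopI=(277,115,.106),tabtop=(488,175,.106),tabbase=(490,145,.086),frontL=(248,432,.086),frontR=(480,432,.086),plateedgeL=(245,200,.086)).items():print(n,f(*q))
p=np.array([.5732,.0234])-c0;print('tcp',p@X*1e3,p@Y*1e3)
```

```text
fingL [  4.4 -25.1]
fingR [ 4.4 19.1]
ridgetop [-18.5 -19.7]
ridgetopI [-22.  -15.5]
tabtop [-11.5  20. ]
tabbase [-11.4  22.6]
frontL [ 46.9 -23.3]
frontR [46.9 22.2]
plateedgeL [ -0.8 -22.9]
tcp -0.48246269248877827 -2.359497775026769
```

The visible fingertips look about 38 mm higher than the reported TCP, and the fingers aren't touching anything. I'll cross-check with the fixed cameras, marking the reported TCP (red) and a point 38 mm above it (green).

Run:
```python
from h import *
s=r.read_state();p=s['position'];Rt=R.from_rotvec(s['eef_rot']).as_matrix()
out=[]
for n,f in(('scene','s5'),('side','d5')):
    c=cap(n,f);im=c['image'][:,:,::-1].copy()
    k=6;u,v=map(int,proj(c,p+[0,0,.02]));x0,y0=u-33,v-45
    z=cv2.resize(im[y0:y0+90,x0:x0+66],None,fx=k,fy=k,interpolation=cv2.INTER_CUBIC)
    for sg in(-1,1):
        for dz,col in((0,(0,0,255)),(.038,(0,255,0))):
            q=proj(c,p+Rt[:,1]*sg*.018+[0,0,dz]);cv2.circle(z,(int((q[0]-x0+.5)*k),int((q[1]-y0+.5)*k)),4,col,1)
    out.append(z)
cv2.imwrite('pics/c5.png',np.hstack(out))
```

```text
(no output)
```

View pics/c5.png

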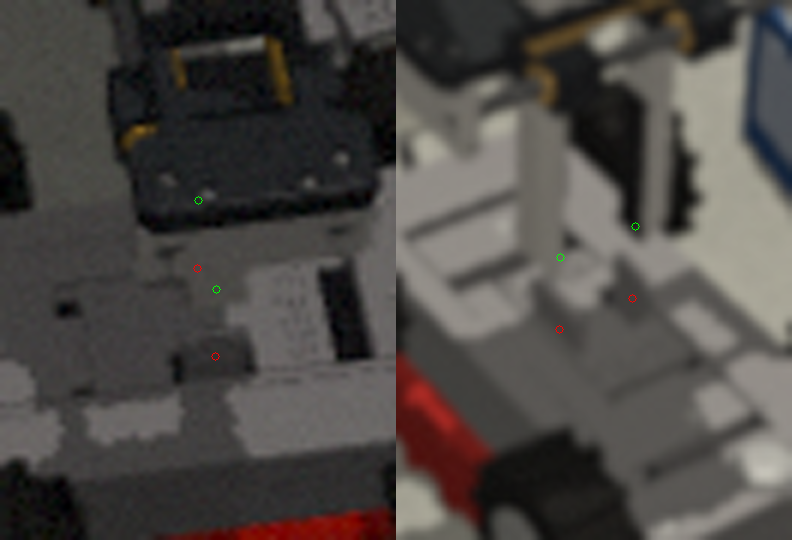

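The fixed cameras confirm it: the real fingertips are at the green marks, 38 mm short of the reported TCP, at z ≈ 0.126. So nothing has been touched yet. I'll open, re-centre and go down in steps to a real tip height of about 0.092.

{"op": "apply_moves", "data": {"commands": [{"dp":[0,0.0022,0],"angular":[0,0,0]},{"dp":[0,0.0022,0],"angular":[0,0,0]},{"dp":[0,0.0022,0],"angular":[0,0,0]},{"dp":[0,0.0022,0],"angular":[0,0,0]},{"dp":[0,0.0022,0.005],"angular":[0,0,0]},{"dp":[0,0.0022,0.01],"angular":[0,0,0]},{"dp":[0,0.0022,0.014],"angular":[0,0,0]},{"dp":[0,0.0022,0.018],"angular":[0,0,0]}], "gripper": 0.6, "squeeze": 10}}

```text
t: 4.57
position: [0.5751, 0.024, 0.0691]
eef_rot: [-1.884, -2.513, 0.001]
wrist_force: [-0.1, -0.1, 0.5]
width: 0.0565
finger_force: 0.0
```

{"op": "apply_moves", "data": {"commands": [{"dp":[0,0,0.004],"angular":[0,0,0]},{"dp":[0,0,0.008],"angular":[0,0,0]},{"dp":[0,0,0.011],"angular":[0,0,0]},{"dp":[0,0,0.013],"angular":[0,0,0]},{"dp":[0,0,0.014],"angular":[0,0,0]},{"dp":[0,0,0.014],"angular":[0,0,0]},{"dp":[0,0,0.014],"angular":[0,0,0]}]}}

```text
t: 5.15
position: [0.5754, 0.024, 0.056]
eef_rot: [1.885, 2.513, 0.0]
wrist_force: [-0.1, 0.5, 0.2]
width: 0.0567
finger_force: 0.0
```

```bash
python3 -c "
from h import *
goal([.5753,.0247,.054],np.radians(16.32))
cap('wrist','w6')
im=cv2.imread('pics/w6.png');cv2.imwrite('pics/c6.png',cv2.resize(im[200:400,200:450],None,fx=3,fy=3))"
```

```text
t 5.15 pos [0.5754 0.024  0.056 ] dp [0.0007 0.0001 0.002 ] ang [ 0.0002  0.     -0.0009] F [-0.11  0.46  0.22] w 0.0567 ff 0.0
```

View pics/c6.png

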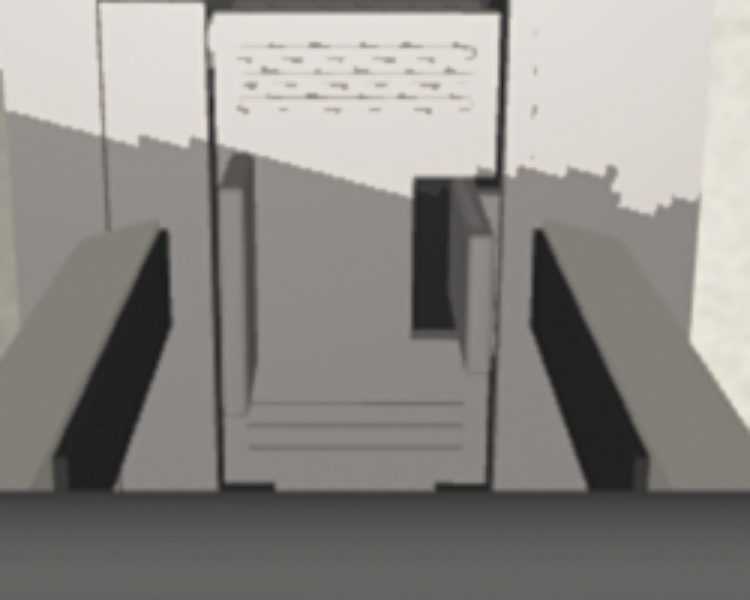

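The tips (crop x 170 and 535) are centred on the ridge and tab (220 and 492), and within the tab's length. Now the slow, centred close.

{"op": "apply_moves", "data": {"commands": [{"dp":[0,0,0.001],"angular":[0,0,0]},{"dp":[0,0,0.002],"angular":[0,0,0]},{"dp":[0,0,0.002],"angular":[0,0,0]},{"dp":[0,0,0.002],"angular":[0,0,0]},{"dp":[0,0,0.002],"angular":[0,0,0]}], "gripper": 0.44}}

```text
t: 5.62
position: [0.5753, 0.024, 0.0539]
eef_rot: [1.885, 2.513, 0.0]
wrist_force: [0.2, 0.7, -0.7]
width: 0.0413
finger_force: 0.1
```

{"op": "apply_moves", "data": {"commands": [{"dp":[0,-0.0003,0],"angular":[0,0,0]},{"dp":[0,-0.0006,0],"angular":[0,0,0]},{"dp":[0,-0.0006,0],"angular":[0,0,0]},{"dp":[0,-0.0006,0],"angular":[0,0,0]}], "gripper": 0.41}}

```text
t: 5.95
position: [0.5747, 0.0238, 0.0539]
eef_rot: [1.885, 2.513, -0.0]
wrist_force: [-0.6, -1.0, 0.7]
width: 0.0386
finger_force: 6.2
```

Contact is as expected: 6.2 N at 38.6 mm, with the wrist force near zero, so the pinch is balanced. I'll press on.

{"op": "apply_moves", "data": {"commands": [{"dp":[0,-0.0005,0],"angular":[0,0,0]},{"dp":[0,-0.001,0],"angular":[0,0,0]},{"dp":[0,-0.001,0],"angular":[0,0,0]},{"dp":[0,-0.001,0],"angular":[0,0,0]}], "gripper": 0.388, "squeeze": 14}}

```text
t: 6.28
position: [0.5738, 0.0235, 0.054]
eef_rot: [1.885, 2.513, 0.0]
wrist_force: [-0.5, -1.2, 1.2]
width: 0.0368
finger_force: 8.7
```

{"op": "apply_moves", "data": {"commands": [{"dp":[0,-0.0005,0],"angular":[0,0,0]},{"dp":[0,-0.001,0],"angular":[0,0,0]},{"dp":[0,-0.0013,0],"angular":[0,0,0]},{"dp":[0,-0.0013,0],"angular":[0,0,0]},{"dp":[0,-0.0013,0],"angular":[0,0,0]},{"dp":[0,-0.0013,0],"angular":[0,0,0]}], "gripper": 0.35, "squeeze": 16}}

```text
t: 6.78
position: [0.5727, 0.0232, 0.054]
eef_rot: [1.884, 2.513, 0.0]
wrist_force: [0.8, 0.3, 2.2]
width: 0.0339
finger_force: 16.0
```

The tab is fully pressed (33.9 mm at 16 N). I'll draw it rearward slowly.

{"op": "apply_moves", "data": {"commands": [{"dp":[0.0005,0,0],"angular":[0,0,0]},{"dp":[0.001,0,0],"angular":[0,0,0]},{"dp":[0.0015,0,0],"angular":[0,0,0]},{"dp":[0.002,0,0],"angular":[0,0,0]},{"dp":[0.0025,0,0],"angular":[0,0,0]},{"dp":[0.003,0,0],"angular":[0,0,0]},{"dp":[0.003,0,0],"angular":[0,0,0]}]}}

```text
t: 7.37
position: [0.5717, 0.0261, 0.054]
eef_rot: [1.885, 2.513, 0.0]
wrist_force: [0.1, -1.2, 3.7]
width: 0.0335
finger_force: 16.0
```

{"op": "apply_moves", "data": {"commands": [{"dp":[0.0007,0,0],"angular":[0,0,0]},{"dp":[0.0014,0,0],"angular":[0,0,0]},{"dp":[0.002,0,0],"angular":[0,0,0]},{"dp":[0.0027,0,0],"angular":[0,0,0]},{"dp":[0.0034,0,0],"angular":[0,0,0]},{"dp":[0.004,0,0],"angular":[0,0,0]},{"dp":[0.004,0,0],"angular":[0,0,0]}]}}

```text
t: 7.95
position: [0.5706, 0.03, 0.0539]
eef_rot: [1.885, 2.513, 0.0]
wrist_force: [0.5, -2.4, 4.7]
width: 0.0337
finger_force: 16.0
```

{"op": "apply_moves", "data": {"commands": [{"dp":[0.0005,0,-0.0002],"angular":[0,0,0]},{"dp":[0.001,0,-0.0003],"angular":[0,0,0]},{"dp":[0.0015,0,-0.0003],"angular":[0,0,0]},{"dp":[0.002,0,-0.0003],"angular":[0,0,0]},{"dp":[0.0025,0,-0.0003],"angular":[0,0,0]},{"dp":[0.0025,0,-0.0003],"angular":[0,0,0]}]}}

```text
t: 8.45
position: [0.5697, 0.0325, 0.054]
eef_rot: [-1.884, -2.513, 0.0]
wrist_force: [-1.1, -0.3, 2.1]
width: 0.0338
finger_force: 16.0
```

Run:
```python
from h import *
c=cap('wrist','w7');im=c['image'][:,:,::-1]
cv2.imwrite('pics/c7.png',cv2.resize(im[60:400,180:470],None,fx=1.75,fy=1.75,interpolation=cv2.INTER_CUBIC))
s=r.read_state();print(s['position'],s['wrist_force'])
```

```text
[0.56968496 0.03246542 0.0540362 ] [-0.88137315 -0.87730325  2.38305228]
```

View pics/c7.png

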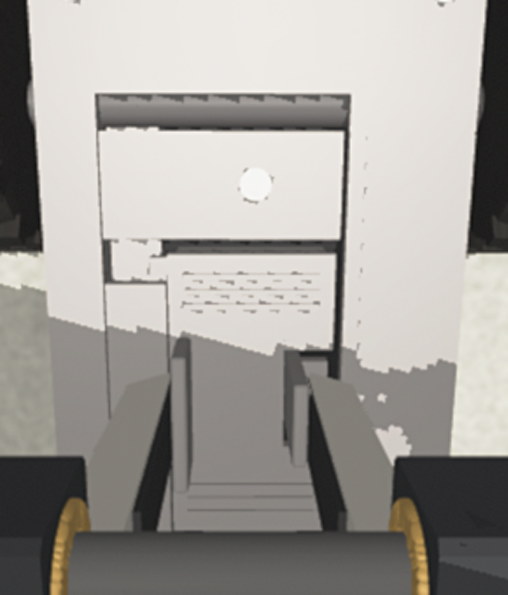

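The cover follows: the gap between its rear edge (crop row 253) and the stop (240) is about 3.4 mm. I'll feel for the stop.

{"op": "apply_moves", "data": {"commands": [{"dp":[0.0006,0,0],"angular":[0,0,0]},{"dp":[0.0012,0,0],"angular":[0,0,0]},{"dp":[0.0018,0,0],"angular":[0,0,0]},{"dp":[0.0024,0,0],"angular":[0,0,0]},{"dp":[0.0024,0,0],"angular":[0,0,0]}]}}

```text
t: 8.92
position: [0.5691, 0.0348, 0.0541]
eef_rot: [-1.884, -2.513, 0.0]
wrist_force: [0.7, -0.3, 0.0]
width: 0.0336
finger_force: 16.0
```

{"op": "apply_moves", "data": {"commands": [{"dp":[0.0003,0,0],"angular":[0,0,0]},{"dp":[0.0005,0,0],"angular":[0,0,0]},{"dp":[0.0005,0,0],"angular":[0,0,0]},{"dp":[0.0005,0,0],"angular":[0,0,0]}]}}

```text
t: 9.25
position: [0.5689, 0.0351, 0.0541]
eef_rot: [-1.884, -2.513, 0.0]
wrist_force: [-0.1, -0.5, -0.4]
width: 0.0335
finger_force: 16.0
```

{"op": "apply_moves", "data": {"commands": [{"dp":[0.0002,0,0],"angular":[0,0,0]},{"dp":[0.0004,0,0],"angular":[0,0,0]},{"dp":[0.0004,0,0],"angular":[0,0,0]},{"dp":[0.0004,0,0],"angular":[0,0,0]}]}}

```text
t: 9.58
position: [0.5689, 0.0355, 0.0541]
eef_rot: [-1.885, -2.513, 0.0]
wrist_force: [-0.7, 0.0, -0.9]
width: 0.0335
finger_force: 16.0
```

{"op": "apply_moves", "data": {"commands": [{"dp":[0.0002,0,0],"angular":[0,0,0]},{"dp":[0.0004,0,0],"angular":[0,0,0]},{"dp":[0.0004,0,0],"angular":[0,0,0]},{"dp":[0.0004,0,0],"angular":[0,0,0]}]}}

```text
t: 9.92
position: [0.5688, 0.0358, 0.0542]
eef_rot: [1.885, 2.513, -0.0]
wrist_force: [-0.3, 1.3, -0.5]
width: 0.033
finger_force: 16.0
```

{"op": "apply_moves", "data": {"commands": [{"dp":[0.0002,0,0],"angular":[0,0,0]},{"dp":[0.0004,0,0],"angular":[0,0,0]},{"dp":[0.0004,0,0],"angular":[0,0,0]},{"dp":[0.0004,0,0],"angular":[0,0,0]}]}}

```text
t: 10.25
position: [0.5687, 0.0362, 0.0542]
eef_rot: [1.885, 2.513, 0.0]
wrist_force: [0.7, -0.6, -0.8]
width: 0.0338
finger_force: 16.0
```

Run:
```python
from h import *
c=cap('wrist','w8')
for f in('w7','w8'):
    im=load(f)['image']; 
    for u in(300,340):print(f,u,im[185:215,u].mean(1).astype(int).tolist())
s=r.read_state();print(s['position'],s['wrist_force'])
```

```text
w7 300 [226, 226, 226, 226, 225, 226, 225, 225, 225, 228, 226, 162, 81, 62, 68, 74, 92, 93, 90, 107, 171, 222, 225, 223, 223, 222, 222, 222, 223, 223]
w7 340 [226, 226, 226, 225, 225, 225, 225, 225, 225, 226, 227, 190, 109, 65, 67, 73, 92, 95, 88, 101, 169, 222, 225, 222, 222, 222, 222, 221, 222, 222]
w8 300 [226, 226, 227, 226, 226, 226, 226, 225, 225, 225, 225, 225, 224, 224, 224, 225, 225, 224, 225, 221, 208, 219, 224, 223, 223, 223, 223, 223, 223, 223]
w8 340 [226, 226, 226, 226, 225, 226, 226, 225, 225, 225, 225, 225, 224, 224, 224, 224, 224, 224, 224, 224, 223, 223, 223, 223, 222, 222, 222, 222, 222, 222]
[0.56871481 0.03622798 0.05417486] [ 0.03828441 -0.22487174 -0.06030532]
```

{"op": "apply_moves", "data": {"commands": [{"dp":[0.0002,0,0],"angular":[0,0,0]},{"dp":[0.0004,0,0],"angular":[0,0,0]},{"dp":[0.0004,0,0],"angular":[0,0,0]},{"dp":[0.0004,0,0],"angular":[0,0,0]}]}}

```text
t: 10.63
position: [0.5686, 0.0364, 0.0542]
eef_rot: [1.885, 2.513, -0.0]
wrist_force: [-0.3, -4.1, -0.5]
width: 0.0333
finger_force: 16.0
```

The gap is closed in the image and the force is now 4 N, so this is the stop. I'll back off 0.6 mm and lift slowly.

{"op": "apply_moves", "data": {"commands": [{"dp":[-0.0006,0,0],"angular":[0,0,0]},{"dp":[-0.0006,0,0],"angular":[0,0,0]},{"dp":[-0.0006,0,-0.0005],"angular":[0,0,0]},{"dp":[-0.0006,0,-0.001],"angular":[0,0,0]},{"dp":[-0.0006,0,-0.0015],"angular":[0,0,0]},{"dp":[-0.0006,0,-0.002],"angular":[0,0,0]},{"dp":[-0.0006,0,-0.002],"angular":[0,0,0]}]}}

```text
t: 11.22
position: [0.5688, 0.0361, 0.0563]
eef_rot: [1.885, 2.513, 0.0]
wrist_force: [-0.5, 0.4, -0.2]
width: 0.0336
finger_force: 16.0
```

{"op": "apply_moves", "data": {"commands": [{"dp":[0,0,-0.0007],"angular":[0,0,0]},{"dp":[0,0,-0.0015],"angular":[0,0,0]},{"dp":[0,0,-0.0022],"angular":[0,0,0]},{"dp":[0,0,-0.003],"angular":[0,0,0]},{"dp":[0,0,-0.003],"angular":[0,0,0]}]}}

```text
t: 11.63
position: [0.5688, 0.0361, 0.0594]
eef_rot: [1.885, 2.513, 0.0]
wrist_force: [0.0, 0.4, -1.1]
width: 0.0333
finger_force: 16.0
```

Nothing resists. I'll keep lifting.

{"op": "apply_moves", "data": {"commands": [{"dp":[0,0,-0.002],"angular":[0,0,0]},{"dp":[0,0,-0.004],"angular":[0,0,0]},{"dp":[0,0,-0.006],"angular":[0,0,0]},{"dp":[0,0,-0.009],"angular":[0,0,0]},{"dp":[0,0,-0.012],"angular":[0,0,0]},{"dp":[0,0,-0.015],"angular":[0,0,0]},{"dp":[0,0,-0.018],"angular":[0,0,0]},{"dp":[0,0,-0.021],"angular":[0,0,0]}]}}

```text
t: 12.3
position: [0.5688, 0.0361, 0.0806]
eef_rot: [1.885, 2.513, 0.0]
wrist_force: [-0.9, 0.0, -0.5]
width: 0.0335
finger_force: 16.0
```

{"op": "apply_moves", "data": {"commands": [{"dp":[0,0,-0.007],"angular":[0,0,0]},{"dp":[0,0,-0.017],"angular":[0,0,0]},{"dp":[0,0,-0.027],"angular":[0,0,0]},{"dp":[0,0,-0.037],"angular":[0,0,0]},{"dp":[0,0,-0.047],"angular":[0,0,0]},{"dp":[0,0,-0.053],"angular":[0,0,0]},{"dp":[0,0,-0.055],"angular":[0,0,0]},{"dp":[0,0,-0.055],"angular":[0,0,0]}]}}

```text
t: 12.97
position: [0.5689, 0.036, 0.1358]
eef_rot: [1.884, 2.513, 0.001]
wrist_force: [0.2, -0.2, -0.8]
width: 0.0335
finger_force: 16.0
```

Run:
```python
from h import *
# cover pose in hand: rear plate edge etc. seen by wrist camera
c=cap('wrist','w9');s=r.read_state();Rt=R.from_rotvec(s['eef_rot']).as_matrix();p=s['position']
# predicted: cover origin rel. TCP (tool x fwd=-cover x): at stop cover origin x=-14.6ish
goal([.4780-.015*.96,.3345-.015*.28,.135],np.radians(16.32))
g=cv2.cvtColor(c['image'],cv2.COLOR_RGB2GRAY)
zp=p[2]+.038-.006   # plate top height
for u in(290,300,330,340):
    col=g[100:240,u].astype(int);print(u,[(100+i,int(col[i+1]-col[i])) for i in np.argsort(-abs(np.diff(col)))[:4]])
print(zp)
for dx in(.038,.040,.042):
  print(dx,proj(c,p+Rt@[dx,.003,0]*1 + [0,0,zp-p[2]]))
```

```text
t 13.0167 pos [0.5687 0.036  0.1351] dp [ 3.119e-01 -1.850e-02  1.000e-04] ang [-0.0001 -0.     -0.0009] F [ 0.02  0.01 -1.26] w 0.0334 ff 15.998618602752686
290 [(np.int64(142), 87), (np.int64(127), -85), (np.int64(141), 84), (np.int64(185), -74)]
300 [(np.int64(127), -85), (np.int64(141), 84), (np.int64(142), 79), (np.int64(185), -78)]
330 [(np.int64(141), 87), (np.int64(127), -81), (np.int64(142), 80), (np.int64(185), -78)]
340 [(np.int64(185), -86), (np.int64(141), 83), (np.int64(127), -81), (np.int64(142), 79)]
0.16710913490074822
0.038 (np.float64(324.86222559528443), np.float64(210.05806643456464))
0.04 (np.float64(324.8891593256746), np.float64(205.737959531811))
0.042 (np.float64(324.91623280616636), np.float64(201.39543704203808))
```

Run:
```python
from h import *
g={f:cv2.cvtColor(load(f)['image'],cv2.COLOR_RGB2GRAY) for f in('w7','w8','w9')}
t=g['w8'][208:250,290:335]
m=cv2.matchTemplate(g['w9'][180:300,260:370],t,cv2.TM_CCOEFF_NORMED);_,v,_,l=cv2.minMaxLoc(m);print(v,l[0]+260,l[1]+180)
for f in('w8','w9'):print(g[f][196:236,325].tolist())
```

```text
0.8113011717796326 299 208
[226, 227, 226, 227, 226, 226, 225, 226, 225, 225, 225, 225, 224, 224, 224, 224, 224, 225, 225, 220, 207, 219, 225, 219, 187, 209, 224, 224, 219, 205, 219, 222, 201, 170, 212, 223, 218, 205, 217, 223]
[72, 72, 71, 70, 75, 92, 88, 83, 120, 196, 227, 227, 225, 224, 224, 224, 224, 225, 226, 222, 210, 220, 223, 223, 223, 224, 221, 186, 150, 175, 218, 223, 223, 222, 222, 221, 209, 195, 217, 222]
```

The cover's rear edge sits at the same image row as before (205), so it is held level. Now the carry to the tray.

```bash
python3 -c "
from h import *
goal([.4566,.3366,.135],np.radians(16.32))"
```

```text
t 13.0167 pos [0.5687 0.036  0.1351] dp [ 3.199e-01 -2.340e-02  1.000e-04] ang [-0.0001 -0.     -0.0009] F [ 0.02  0.01 -1.26] w 0.0334 ff 15.998618602752686
```

{"op": "apply_moves", "data": {"commands": [{"dp":[0.006,0,0],"angular":[0,0,0]},{"dp":[0.02,-0.001,0],"angular":[0,0,0]},{"dp":[0.04,-0.003,0],"angular":[0,0,0]},{"dp":[0.062,-0.005,0],"angular":[0,0,0]},{"dp":[0.085,-0.007,0],"angular":[0,0,0]},{"dp":[0.108,-0.009,0],"angular":[0,0,0]},{"dp":[0.13,-0.011,0],"angular":[0,0,0]},{"dp":[0.15,-0.012,0],"angular":[0,0,0]}]}}

```text
t: 13.68
position: [0.5138, 0.1788, 0.1348]
eef_rot: [-1.883, -2.514, 0.001]
wrist_force: [0.9, 0.6, -0.0]
width: 0.0336
finger_force: 16.0
```

{"op": "apply_moves", "data": {"commands": [{"dp":[0.022,-0.002,0],"angular":[0,0,0]},{"dp":[0.045,-0.004,0],"angular":[0,0,0]},{"dp":[0.07,-0.005,0],"angular":[0,0,0]},{"dp":[0.095,-0.006,0],"angular":[0,0,0]},{"dp":[0.12,-0.008,0],"angular":[0,0,0]},{"dp":[0.143,-0.009,0],"angular":[0,0,0]},{"dp":[0.16,-0.01,0],"angular":[0,0,0]},{"dp":[0.168,-0.011,0],"angular":[0,0,0]}]}}

```text
t: 14.35
position: [0.4558, 0.3372, 0.1347]
eef_rot: [-1.882, -2.515, 0.001]
wrist_force: [0.1, 0.2, -0.5]
width: 0.0339
finger_force: 16.0
```

Run:
```python
from h import *
goal([.4566,.3366,.0],np.radians(16.32))
# tray as seen by wrist and scene: white/green masks
c=cap('wrist','w10');hsv=cv2.cvtColor(c['image'],cv2.COLOR_RGB2HSV)
g=cv2.inRange(hsv,(45,90,20),(90,255,200));n,l,st,ce=cv2.connectedComponentsWithStats(g)
for i in range(1,n):
    if st[i,4]>60:print('green',st[i],plane(c,*ce[i],.014).round(4))
w=cv2.cvtColor(c['image'],cv2.COLOR_RGB2GRAY)
cv2.imwrite('pics/w10g.png',w)
```

```text
t 14.35 pos [0.4558 0.3372 0.1347] dp [-0.0008  0.0007  0.1347] ang [-0.0007 -0.0001  0.0014] F [ 0.09  0.16 -0.49] w 0.0339 ff 15.998741090297699
green [  50  116   89  127 6780] [0.2663 0.3232 0.014 ]
green [413 204  22  57 800] [0.5438 0.3566 0.014 ]
green [431 204  20  58 791] [0.5576 0.3601 0.014 ]
```

The tray and cells are where expected. I'll descend to about 8 mm above the floor, then feel down.

{"op": "apply_moves", "data": {"commands": [{"dp":[0,0,0.008],"angular":[0,0,0]},{"dp":[0,0,0.024],"angular":[0,0,0]},{"dp":[0,0,0.044],"angular":[0,0,0]},{"dp":[0,0,0.066],"angular":[0,0,0]},{"dp":[0,0,0.09],"angular":[0,0,0]},{"dp":[0,0,0.112],"angular":[0,0,0]},{"dp":[0,0,0.128],"angular":[0,0,0]},{"dp":[0,0,0.136],"angular":[0,0,0]}]}}

```text
t: 15.07
position: [0.4567, 0.3331, -0.0036]
eef_rot: [-1.885, -2.511, 0.005]
wrist_force: [-0.0, -0.9, -0.8]
width: 0.0334
finger_force: 16.0
```

{"op": "apply_moves", "data": {"commands": [{"dp":[0,0,0.003],"angular":[0,0,0]},{"dp":[0,0,0.005],"angular":[0,0,0]},{"dp":[0,0,0.0065],"angular":[0,0,0]},{"dp":[0,0,0.008],"angular":[0,0,0]},{"dp":[0,0,0.009],"angular":[0,0,0]},{"dp":[0,0,0.01],"angular":[0,0,0]},{"dp":[0,0,0.01],"angular":[0,0,0]},{"dp":[0,0,0.01],"angular":[0,0,0]}]}}

```text
t: 15.73
position: [0.4576, 0.3349, -0.0106]
eef_rot: [1.885, 2.513, 0.0]
wrist_force: [-0.9, -0.0, -0.2]
width: 0.0337
finger_force: 16.0
```

{"op": "apply_moves", "data": {"commands": [{"dp":[0,0,0.0005],"angular":[0,0,0]},{"dp":[0,0,0.001],"angular":[0,0,0]},{"dp":[0,0,0.0015],"angular":[0,0,0]},{"dp":[0,0,0.0018],"angular":[0,0,0]},{"dp":[0,0,0.0018],"angular":[0,0,0]}]}}

```text
t: 16.15
position: [0.4575, 0.3348, -0.0127]
eef_rot: [-1.885, -2.513, 0.0]
wrist_force: [-0.7, 0.5, -2.2]
width: 0.0335
finger_force: 16.0
```

{"op": "apply_moves", "data": {"commands": [{"dp":[0,0,0.0003],"angular":[0,0,0]},{"dp":[0,0,0.0006],"angular":[0,0,0]},{"dp":[0,0,0.0006],"angular":[0,0,0]},{"dp":[0,0,0.0006],"angular":[0,0,0]}]}}

```text
t: 16.48
position: [0.4576, 0.3349, -0.0132]
eef_rot: [1.885, 2.513, -0.0]
wrist_force: [0.2, -0.4, -0.5]
width: 0.0334
finger_force: 16.0
```

{"op": "apply_moves", "data": {"commands": [{"dp":[0,0,0.0003],"angular":[0,0,0]},{"dp":[0,0,0.0005],"angular":[0,0,0]},{"dp":[0,0,0.0005],"angular":[0,0,0]},{"dp":[0,0,0.0005],"angular":[0,0,0]}]}}

```text
t: 16.82
position: [0.4576, 0.3349, -0.0137]
eef_rot: [1.885, 2.513, 0.0]
wrist_force: [0.1, -0.6, -1.5]
width: 0.0338
finger_force: 16.0
```

{"op": "apply_moves", "data": {"commands": [{"dp":[0,0,0.0003],"angular":[0,0,0]},{"dp":[0,0,0.0005],"angular":[0,0,0]},{"dp":[0,0,0.0005],"angular":[0,0,0]},{"dp":[0,0,0.0005],"angular":[0,0,0]}]}}

```text
t: 17.15
position: [0.4576, 0.3349, -0.014]
eef_rot: [1.885, 2.513, 0.0]
wrist_force: [-2.1, -1.4, 3.9]
width: 0.0338
finger_force: 16.0
```

{"op": "apply_moves", "data": {"commands": [{"dp":[0,0,0.0003],"angular":[0,0,0]},{"dp":[0,0,0.0004],"angular":[0,0,0]},{"dp":[0,0,0.0004],"angular":[0,0,0]},{"dp":[0,0,0.0004],"angular":[0,0,0]}]}}

```text
t: 17.48
position: [0.4576, 0.3349, -0.0141]
eef_rot: [1.885, 2.513, 0.0]
wrist_force: [-4.0, -2.3, 8.9]
width: 0.0342
finger_force: 16.0
```

It's on the floor (9 N). I'll ease off 0.5 mm, open gradually and rise.

{"op": "apply_moves", "data": {"commands": [{"dp":[0,0,-0.0005],"angular":[0,0,0]},{"dp":[0,0,-0.0005],"angular":[0,0,0]},{"dp":[0,0,-0.0005],"angular":[0,0,0]}]}}

```text
t: 17.73
position: [0.4577, 0.3349, -0.014]
eef_rot: [1.885, 2.513, 0.0]
wrist_force: [-1.8, 0.3, 4.7]
width: 0.0337
finger_force: 16.0
```

{"op": "apply_moves", "data": {"commands": [{"dp":[0,0.001,0],"angular":[0,0,0]},{"dp":[0,0.002,0],"angular":[0,0,0]},{"dp":[0,0.003,0],"angular":[0,0,0]},{"dp":[0,0.003,0],"angular":[0,0,0]},{"dp":[0,0.003,0],"angular":[0,0,0]},{"dp":[0,0.003,0],"angular":[0,0,0]}], "gripper": 0.6}}

```text
t: 18.23
position: [0.4604, 0.3357, -0.0143]
eef_rot: [-1.885, -2.513, 0.0]
wrist_force: [0.8, -0.1, -0.0]
width: 0.0563
finger_force: 0.0
```

{"op": "apply_moves", "data": {"commands": [{"dp":[0,0,-0.003],"angular":[0,0,0]},{"dp":[0,0,-0.01],"angular":[0,0,0]},{"dp":[0,0,-0.025],"angular":[0,0,0]},{"dp":[0,0,-0.045],"angular":[0,0,0]},{"dp":[0,0,-0.07],"angular":[0,0,0]},{"dp":[0,0,-0.09],"angular":[0,0,0]},{"dp":[0,0,-0.1],"angular":[0,0,0]},{"dp":[0,0,-0.1],"angular":[0,0,0]}]}}

```text
t: 18.9
position: [0.4614, 0.3363, 0.0885]
eef_rot: [1.884, 2.512, 0.006]
wrist_force: [0.4, -0.9, -0.6]
width: 0.0561
finger_force: 0.0
```

Run:
```python
from h import *
c=cap('wrist','w11');goal([0,0,0],0)
im=c['image'];g=cv2.cvtColor(im,cv2.COLOR_RGB2GRAY)
ed=cv2.Canny(g[60:330,180:460],40,120)
p=np.array([.4576,.3349,0])
# predicted plate corners at z=.018 and tray wall corners
Xc=np.array([np.sin(.285),-np.cos(.285),0]);Yc=np.array([np.cos(.285),np.sin(.285),0])
pts=[proj(c,p+Xc*a+Yc*b+[0,0,.018]) for a,b in((-.04,-.02),(-.04,.02),(.04,-.02),(.04,.02))];print(np.round(pts))
for u in(300,330):
  col=g[60:330,u].astype(int);d=np.diff(col);i=np.sort(np.argsort(-abs(d))[:12]);print(u,[(int(60+k),int(d[k])) for k in i])
# scene change check
a,b=load('s1'),cap('scene','s12')
d=cv2.absdiff(a['image'],b['image']).max(2);m=(d>40).astype(np.uint8);n,l,st,ce=cv2.connectedComponentsWithStats(m)
print([(st[i].tolist()) for i in range(1,n) if st[i,4]>25])
```

```text
t 18.95 pos [0.4608 0.3359 0.0865] dp [-0.1934 -0.5365  0.0856] ang [ 0.0015 -0.0007  0.284 ] F [ 0.01 -0.44 -0.15] w 0.0563 ff 0.0
[[283. 184.]
 [340. 184.]
 [285. 291.]
 [339. 291.]]
300 [(131, 64), (136, -52), (180, -60), (181, -68), (182, 34), (183, 32), (192, -32), (199, 32), (205, 37), (236, -38), (310, 29), (311, 44)]
330 [(131, 60), (136, -66), (180, -59), (181, -69), (182, 36), (199, 32), (203, -36), (205, 39), (219, 42), (243, -32), (255, -68), (311, 38)]
[[386, 0, 8, 20, 91], [382, 0, 258, 225, 19297], [310, 8, 18, 17, 81], [301, 14, 17, 56, 351], [570, 24, 20, 10, 89], [318, 30, 26, 15, 130], [381, 61, 12, 7, 52], [608, 62, 19, 5, 38], [565, 67, 7, 8, 37], [605, 70, 35, 37, 323], [495, 219, 8, 10, 50], [438, 221, 65, 60, 2204], [324, 244, 18, 4, 39], [310, 248, 46, 20, 627]]
```

The cover's rear edge is within 3 px of the position predicted for lying flat on the tray floor (rows 181 vs 184, equal at both columns). The gripper is clear, and outside the arm's area the scene changed only at the recess and the tray. Handing in.

```bash
python3 -c "
from h import *
print(r.finish_job())"
```

```text
the job is handed in; nothing more can be done
None
```

The cover was unlatched, drawn to the stop, lifted off and laid in the tray beside the cells, and the job was handed in after about 19 of the 51 s; `finish_job` returned no verdict, and the camera and force checks showed the cover flat and let go.

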